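# Set out the wax-carving place

## Robot

A 6-joint arm with a two-finger parallel gripper is mounted at the origin on a cart in front of the work surface, level with it; the furniture and walls round the work are solid. World frame = base frame: x ahead of the robot, y to its left, z up, the work surface at z = 0. Lengths are in m, angles in rad, forces in N, time in s.
With the tool pointing down it reaches from about 0.3 to 0.75 m from the base axis. Payload 8.5 kg.
Tool frame: the origin (TCP) lies midway between the tips of the shut fingers; the grasp point (between the pads) lies 19 mm behind it; z points along the fingers, y is the line along which they close (so a half turn about z gives the same grasp; the last joint's range is limited). The gripper opens to 88 mm and grips with 3 to 60 N. Pads are 18 mm wide; open, the fingers measure 123 mm over their backs; the gripper's body (75 mm by 187 mm) begins 45 mm behind the grasp point.
Start: joints at [1.112, 0.381, 1.297, -0, 1.464, -0.215], TCP at [0.133, 0.534, 0.239] pointing down, gripper open.
Joint ranges: [-3.11, 3.11], [-0.89, 2.33], [0.22, 2.48], [-1.42, 4.56], [0.17, 2.85], [-2.88, 2.88]. Speed limits (rad/s): [2.39, 2.39, 3.14, 3.14, 3.14, 3.14].

## Interface

Orientations are given as a rotation vector (axis times angle).
In Python, from bench import env, cams gives the robot as it stands. The module is installed in compiled form; this text tells all that it offers. Calls block until the motion is done:
- env.movep(position, orientation): joint-space move of the TCP to a pose.
- env.line_to(position, rotation=None, feed=0.15): straight line of the TCP; rotation=None keeps the orientation; feed is the mean speed in m/s.
- env.goto_joints(angles): joint-space move.
- env.release() and env.clamp(newtons=None): open the fingers fully, or close them until they stop; newtons is the grip in N (None keeps the last).
- env.hold(seconds).
- env.solve_ik(position, orientation): joint angles nearest the present ones, or None.
- env.observe(): the state.
- cams.camera(name): name is "scene" or "top"; returns the picture (384x512x3 uint8, red, green, blue); there is no depth.
- cams.camera_model(name): a dict with "fx", "fy", "cx", "cy" (pixels), "extrinsics" (4x4, takes a point from camera to world coordinates). Camera axes: x right, y down, z forward; pixel columns grow to the right and rows downward; lengths in m; the calibration is good to about 2 mm. A picture is of the moment at which its call begins. camera_model takes no time and is no camera call.
A pose or a line that the arm cannot do raises env.IKError and nothing moves.
- env.finish_job(): hands the job in; it is judged then, once.
Trained networks look in the newest picture that a camera, given by its name, has taken for a name from the list of things; names that differ only in an ending like _2 or _b are one class to them, and where a whole thing is asked for, a point or a joint stands for the part that bears it (a point fixed in the world has none). Each returns a list of dicts, best first, with "score" (0 to 1); they miss things now and then, are a little off and sometimes report something else, mostly with a low value. They report only what shows in the picture. A call takes as long as a camera call. They do not tell look-alikes from the thing itself.
- cams.outline_of(camera, name): "mask" (384x512 bool, what is visible of it) and "bbox" ([left, top, right, bottom] in pixels, round what is visible of it).
The state is a dict: "time_s": time; "qpos": joint angles; "qvel": joint speeds; "effort": joint torques, N m; "ee_pos": TCP position; "tcp_rot": TCP orientation; "force": force on the tool from outside, world axes, zero at the start; "wrist_torque": the same for the moment, N m; "grip_width": finger opening in m; "finger_force": force on a finger pad.
Only numpy, scipy, OpenCV 4.12 (cv2) and the standard library are available. Lean on these libraries where they do the work, as an engineer would, in place of code of your own. Each camera call takes 0.05 s, during which the arm holds its last target. There are 200 camera calls.

## Task

Set the bench out for wax carving: stand the round tin in the middle of the turntable and lay the square wax block flat on the middle of the tin's lid. In the three-bay tray, stand the cup in the end bay nearest the turntable, lay the oblong wax block flat in the end bay farthest from it, and stand the glue bottle in the bay between them. Leave the tweezers, the sanding block and the pliers where they lie, and let go of everything.

Things in the scene. Friction and masses are not known exactly. Their poses are not given: they have to be found in the camera images.
- tin_center (a point): Low round tin with a flat lift-off lid, 61 mm across, 28 mm high, standing on its base; the point is its centre, half-way up. z axis up. The only loose round tin on the front of the bench.
- square_block_center (a point): Square block of carving wax, 41 x 41 mm and 23 mm high, lying flat; the point is its centre, half-way up. x and y axes along its two 41 mm sides, z up.
- cup_center (a point): Small dark round cup without a handle, mouth up, 54 mm across at the rim and the upper half (a little narrower at the base), 62 mm high; the point is on its axis, half-way up. z axis up.
- glue_center (a point): Small upright glue bottle, 78 mm high: round body 30 mm across up to 49 mm above its base, then a pointed nozzle 17 mm across; the point is on its axis, 39 mm above its base. z axis up.
- oblong_block_center (a point): Oblong block of carving wax, 36 mm (its x axis) x 51 mm (its y axis), 21 mm high, lying flat; the point is its centre, half-way up.
- wheel_top (a point): Centre of the upper face of the round turntable (banding wheel), a flat disc 207 mm across whose upper face is 21 mm above the bench. It is fixed here and its disc does not turn.
- tray: Low wooden tray with three equal bays in a row, fixed to the bench, 100 mm (its x axis) x 232 mm (its y axis, the row). The origin is under its centre, at bench height. Bay centres lie at y = -76, 0 and +76 mm; each bay is 92 mm (x) x 72 mm (y) inside. It stands on small feet: the upper face of its floor is 11 mm above the bench, its walls and dividers are 4 mm thick with tops 20 mm above the bench.
- tweezers: Bystander: steel tweezers lying flat between tray and turntable, 120 mm long (y axis), 12 mm wide, 8 mm high; origin at the centre of the underside.
- sanding_block: Bystander: cork sanding block, 49 x 91 mm (y axis), 30 mm high, at the left; origin at the centre of the underside.
- pliers: Bystander: flat-nose pliers lying flat at the right, 156 mm long (y axis), 47 mm wide, 11 mm high; origin at the centre of the underside.
Not all that is in view belongs to the job. Leave any orange or turquoise look-alike of the part that bears oblong_block_center alone.

How it is judged:
By the outcome, as a careful person would: the job done as asked, in the order asked, and still so for the second after the job is handed in, with the robot touching nothing.
It also fails if it takes over 125 s, if anything falls off the work surface, if the arm or the gripper's body presses on something with over 40 N, if the wrist force passes 120 N, or if a joint passes its speed limit or range.

## Working session

There is one attempt and no reset: what is moved stays moved. The work goes in short steps, each a Python script; the robot and the scene stay as the last script left them, time stands still between calls to the robot, and variables do not carry over. Pictures are saved under pics/ and viewed, at most 14 in all, crops included, and the job is handed in when it is done.

```bash
mkdir -p pics
python3 - <<'E'
from bench import env, cams
import cv2, numpy as np
np.set_printoptions(precision=4,suppress=True)
for c in ("scene","top"):
    im=cams.camera(c); cv2.imwrite(f"pics/{c}0.png",cv2.resize(im[:,:,::-1],(800,600),interpolation=cv2.INTER_CUBIC))
    m=cams.camera_model(c); print(c,m["fx"],m["fy"],m["cx"],m["cy"]); print(m["extrinsics"])
    for n in "tin_center square_block_center cup_center glue_center oblong_block_center tray tweezers sanding_block pliers".split():
        for d in cams.outline_of(c,n):
            print(n,round(d["score"],2),np.round(d["bbox"]),int(d["mask"].sum()))
o=env.observe();print(o["ee_pos"],o["tcp_rot"],o["time_s"])
E
```

```text
scene 378.9488364514521 378.9488364514521 260.38609416893206 196.49515560506498
[[ 0.5696 -0.4262  0.7028 -0.5076]
 [-0.8216 -0.2713  0.5013 -0.7086]
 [-0.023  -0.863  -0.5047  0.7629]
 [ 0.      0.      0.      1.    ]]
tin_center 0.77 [283. 216. 300. 230.] 185
square_block_center 0.57 [304. 240. 318. 256.] 163
cup_center 0.55 [246. 197. 258. 215.] 269
glue_center 0.56 [219. 185. 227. 206.] 106
glue_center 0.23 [284. 214. 303. 230.] 242
oblong_block_center 0.69 [193. 198. 206. 214.] 116
oblong_block_center 0.62 [177. 192. 190. 202.] 104
oblong_block_center 0.62 [161. 189. 169. 197.] 98
tray 0.67 [281. 186. 352. 220.] 1033
tray 0.42 [274. 195. 281. 196.] 12
tweezers 0.43 [271. 192. 283. 197.] 21
sanding_block 0.61 [170. 174. 191. 188.] 203
sanding_block 0.56 [180. 192. 190. 203.] 75
pliers 0.64 [345. 224. 378. 247.] 168
top 361.4691290129124 361.4691290129124 255.11924349982158 189.59876699462237
[[-0.0194 -0.9949  0.0987  0.3687]
 [-0.9998  0.0196  0.0013 -0.0096]
 [-0.0032 -0.0986 -0.9951  1.1157]
 [ 0.      0.      0.      1.    ]]
tin_center 0.66 [294. 192. 314. 212.] 337
square_block_center 0.6 [335. 220. 354. 238.] 185
cup_center 0.75 [244. 197. 261. 213.] 239
glue_center 0.72 [369. 145. 384. 191.] 229
glue_center 0.48 [113. 181. 136. 216.] 563
glue_center 0.4 [198. 201. 206. 209.] 93
oblong_block_center 0.78 [149. 214. 167. 231.] 205
oblong_block_center 0.75 [153. 254. 168. 263.] 217
oblong_block_center 0.75 [182. 224. 200. 241.] 200
oblong_block_center 0.46 [117. 231. 138. 246.] 206
tray 0.86 [268. 130. 343. 166.] 2393
sanding_block 0.79 [114. 178. 133. 213.] 573
pliers 0.54 [375. 144. 385. 185.] 166
pliers 0.23 [114. 180. 132. 215.] 567
[0.1328 0.5337 0.2388] [0.382  3.1183 0.0001] 1.0
```

View pics/top0.png

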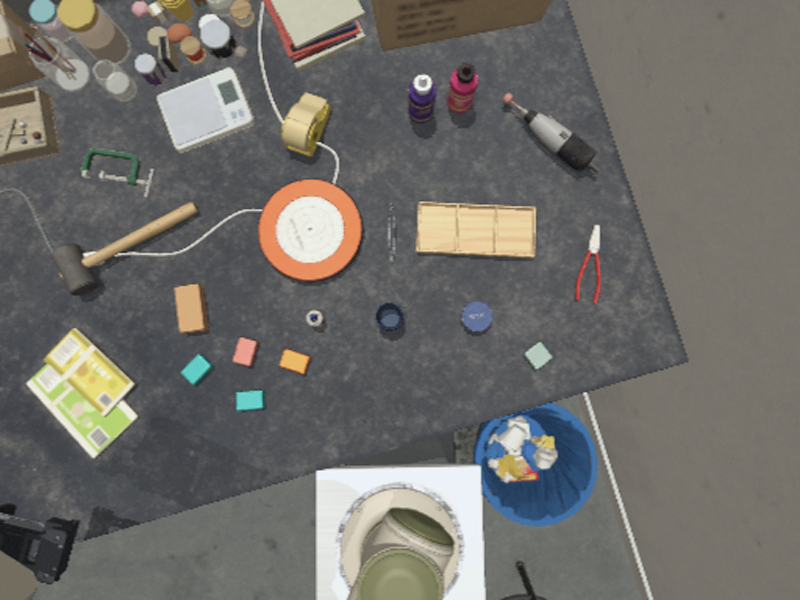

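View pics/scene0.png

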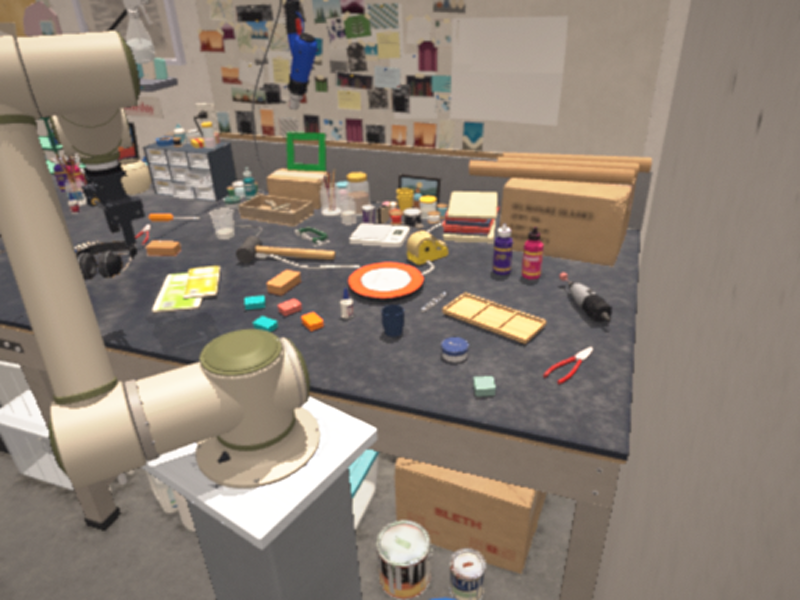

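The top view shows everything. The coral block at about (245,351) in the 800-px view is the oblong one. Next to it are the orange block (295,361) and turquoise blocks (196,369) and (250,400), which are look-alikes. Next I fit model silhouettes to the masks.

```bash
cat > loc.py <<'E'
from bench import env, cams
import cv2, numpy as np
from scipy.optimize import minimize
np.set_printoptions(precision=4,suppress=True)
T=np.linspace(0,2*np.pi,40,endpoint=False)
def cyl(*rz): return np.array([[r*np.cos(t),r*np.sin(t),z] for r,z in rz for t in T])
def box(a,b,z0,z1): return np.array([[sx*a/2,sy*b/2,z] for sx in(-1,1) for sy in(-1,1) for z in(z0,z1)])
M=dict(tin_center=cyl((.0305,0),(.0305,.028)),square_block_center=box(.041,.041,0,.023),
 cup_center=cyl((.023,0),(.027,.031),(.027,.062)),glue_center=cyl((.015,0),(.015,.049),(.0085,.055),(.003,.078)),
 oblong_block_center=box(.036,.051,0,.021),tray=box(.1,.232,.004,.02),tweezers=box(.012,.12,0,.008),wheel=cyl((.1035,.021),(.1035,.015)))
def proj(cam,P):
    m=cams.camera_model(cam);E=m["extrinsics"];p=(P-E[:3,3])@E[:3,:3]
    return np.c_[m["fx"]*p[:,0]/p[:,2]+m["cx"],m["fy"]*p[:,1]/p[:,2]+m["cy"]]
def ray(cam,uv,z):
    m=cams.camera_model(cam);E=m["extrinsics"]
    d=E[:3,:3]@[(uv[0]-m["cx"])/m["fx"],(uv[1]-m["cy"])/m["fy"],1];return E[:3,3]+d*(z-E[2,3])/d[2]
def place(n,q):
    c,s=np.cos(q[2]),np.sin(q[2]);P=M[n];return np.c_[P[:,0]*c-P[:,1]*s+q[0],P[:,0]*s+P[:,1]*c+q[1],P[:,2]+(q[3] if len(q)>3 else 0)]
def hull(cam,n,q): return cv2.convexHull(proj(cam,place(n,q)).astype(np.float32))[:,0]
def fit(cam,n,mask,z0=0,S=6):
    """x,y,yaw maximising silhouette IoU"""
    v,u=np.nonzero(mask);o=np.array([u.min()-8,v.min()-8]);w=u.max()-u.min()+17;h=v.max()-v.min()+17
    big=cv2.resize(mask[o[1]:o[1]+h,o[0]:o[0]+w].astype(np.float32),None,fx=S,fy=S,interpolation=cv2.INTER_LINEAR)>.5
    def cost(q):
        t=np.zeros(big.shape,np.uint8);cv2.fillConvexPoly(t,np.round(((hull(cam,n,[*q,z0])-o+.5)*S-.5)*16).astype(int),1,shift=4)
        t=t>0;return 1-(t&big).sum()/(t|big).sum()
    c=ray(cam,(u.mean(),v.mean()),z0+M[n][:,2].max()/2)
    yaws=[0] if len(M[n])>20 else np.arange(0,np.pi,np.pi/8)
    rs=[minimize(cost,[c[0],c[1],y],method="Nelder-Mead",options=dict(initial_simplex=np.array([c[0],c[1],y])+np.array([[0,0,0],[.005,0,0],[0,.005,0],[0,0,.25]]),maxiter=120)) for y in yaws]
    r=min(rs,key=lambda r:r.fun);return r.x,1-r.fun
E
cat > m1.py <<'E'
from loc import *
im=cams.camera("top");hsv=cv2.cvtColor(im,cv2.COLOR_RGB2HSV);Q={}
S=4;ov=cv2.resize(im[:,:,::-1],None,fx=S,fy=S,interpolation=cv2.INTER_CUBIC)
for n,uv in dict(tin_center=(304,202),square_block_center=(344,228),cup_center=(249,204),glue_center=(202,204),oblong_block_center=(157,225),tray=(305,148),tweezers=(251,148)).items():
    ds=[d for d in cams.outline_of("top",n) if np.hypot(*(np.array(d["bbox"]).reshape(2,2).mean(0)-uv))<10]
    if not ds: print(n,"none");continue
    Q[n],iou=fit("top",n,ds[0]["mask"]);print(n,Q[n],round(iou,2))
m=((hsv[...,0]<14)&(hsv[...,1]>150)&(hsv[...,2]>100)).astype(np.uint8);l,lab,st,_=cv2.connectedComponentsWithStats(m)
k=1+st[1:,4].argmax();v,u=np.nonzero(lab==k);w=np.zeros(m.shape,np.uint8);cv2.fillConvexPoly(w,cv2.convexHull(np.c_[u,v].astype(np.int32)),1)
Q["wheel"],iou=fit("top","wheel",w>0);print("wheel",Q["wheel"],iou)
for n,q in Q.items(): cv2.polylines(ov,[np.round((hull("top",n,q)+.5)*S-.5).astype(int)],True,(0,255,0),1)
cv2.imwrite("pics/ov1.png",ov[110*S:250*S,140*S:360*S][:600,:][:, :] if 0 else cv2.resize(ov[110*S:260*S,140*S:360*S],(800,545)))
np.save("Q.npy",Q,allow_pickle=True)
E
python3 m1.py
```

```text
tin_center [ 0.435  -0.1594 -0.0904] 0.93
square_block_center [ 0.3579 -0.2752  0.6417] 0.89
cup_center [ 0.4366  0.0111 -0.0344] 0.77
glue_center [0.4384 0.1517 0.182 ] 0.89
oblong_block_center [0.3788 0.2909 1.2547] 0.84
tray [ 0.6094 -0.1664 -0.0666] 0.96
tweezers none
wheel [ 0.6061  0.2804 -1.5578] 0.4806878341979912
```

View pics/ov1.png

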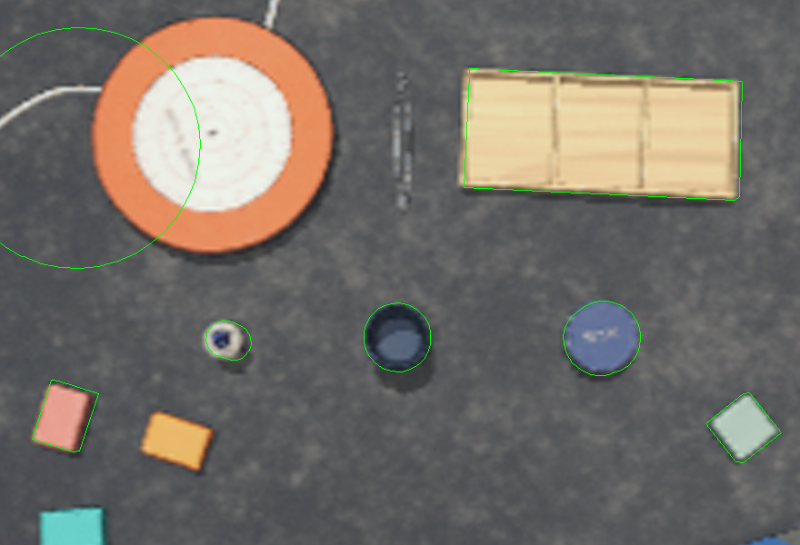

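Tin, square, cup and tray fit well. The oblong fit is about 1 px too far right and the wheel mask was wrong. I'll redo both by colour, and cross-check the glue and cup in the scene view.

```bash
cat > m2.py <<'E'
from loc import *
Q=np.load("Q.npy",allow_pickle=True).item()
im=cams.camera("top");hsv=cv2.cvtColor(im,cv2.COLOR_RGB2HSV).astype(int)
def comp(u,v,r,smin,vmin):
    h=hsv[v,u,0];m=(np.abs((hsv[...,0]-h+90)%180-90)<r)&(hsv[...,1]>smin)&(hsv[...,2]>vmin)
    _,lab=cv2.connectedComponents(m.astype(np.uint8),connectivity=4);return lab==lab[v,u]
w=comp(170,147,6,110,90);v,u=np.nonzero(w);f=np.zeros(w.shape,np.uint8);cv2.fillConvexPoly(f,cv2.convexHull(np.c_[u,v].astype(np.int32)),1)
Q["wheel"],i=fit("top","wheel",f>0);print("wheel",Q["wheel"],i)
Q["oblong_block_center"],i=fit("top","oblong_block_center",comp(157,225,8,60,80));print(Q["oblong_block_center"],i)
np.save("Q.npy",Q,allow_pickle=True)
S=4
def ovl(c,x0,x1,y0,y1):
    a=cams.camera(c) if c!="top" else im;a=cv2.resize(a[:,:,::-1],None,fx=S,fy=S,interpolation=cv2.INTER_CUBIC)
    for n,q in Q.items(): cv2.polylines(a,[np.round((hull(c,n,q)+.5)*S-.5).astype(int)],True,(0,255,0),1)
    return a[y0*S:y1*S,x0*S:x1*S]
cv2.imwrite("pics/ov2.png",np.vstack([ovl("scene",150,350,160,260),ovl("top",140,340,170,220)]))
E
python3 m2.py
```

```text
wheel [0.615  0.1655 0.3026] 0.9794193369509249
[0.3771 0.2943 1.2831] 0.9206422018348623
```

View pics/ov2.png

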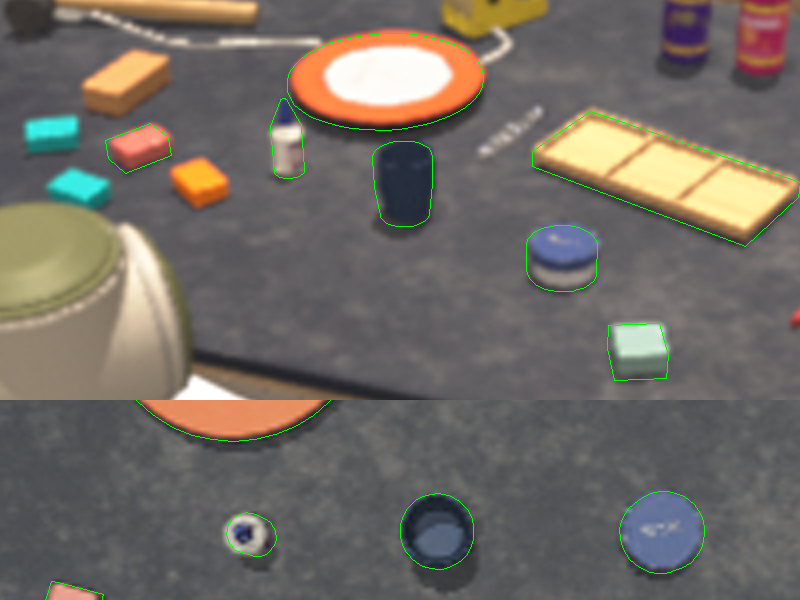

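```bash
cat > act.py <<'E'
from loc import *
from scipy.spatial.transform import Rotation as R
Q=np.load("Q.npy",allow_pickle=True).item()
def rot(a,pos):
    """tool down, closing along angle a (mod pi); branch with the smaller joint change"""
    best=None;q0=np.array(env.observe()["qpos"])
    for b in(a,a+np.pi):
        y=np.array([np.cos(b),np.sin(b),0]);z=np.array([0,0,-1.]);rv=R.from_matrix(np.c_[np.cross(y,z),y,z]).as_rotvec()
        q=env.solve_ik(pos,rv)
        if q is not None:
            c=np.abs(np.array(q)-q0).max()+.5*abs(q[5])
            if best is None or c<best[0]: best=(c,rv)
    return best[1]
def over(x,y,z,a): p=[x,y,z];env.movep(p,rot(a,p))
def carry(n,a,zg,N,dst,ad,zs,hov=.16):
    x,y=Q[n][:2];env.release()
    over(x,y,hov,a);env.line_to([x,y,zg],feed=.2);env.clamp(N)
    o=env.observe();print(n,"grip",o["grip_width"],"f",o["finger_force"],"F",np.array(o["force"]))
    env.line_to([x,y,hov],feed=.2);print("lifted",env.observe()["grip_width"])
    over(*dst,hov,ad);env.line_to([*dst,zg+zs+.015],feed=.2);env.line_to([*dst,zg+zs+.001],feed=.05)
    o=env.observe();print("placing",o["grip_width"],np.array(o["force"]));env.release()
    env.line_to([*dst,hov],feed=.2);print("t",env.observe()["time_s"])
def bay(k): t=Q["tray"];return t[0]-np.sin(t[2])*k,t[1]+np.cos(t[2])*k
E
python3 - <<'E'
from act import *
carry("tin_center",np.pi/2,.005,25,Q["wheel"][:2],np.pi/2,.021)
x,y=Q["square_block_center"][:2];over(x,y,.16,Q["square_block_center"][2])
im=cams.camera("top")
ds=cams.outline_of("top","tin_center")
for d in ds: print(d["score"],d["bbox"],fit("top","tin_center",d["mask"],.021))
cv2.imwrite("pics/a1.png",cv2.resize(im[100:250,140:360,::-1],(800,545),interpolation=cv2.INTER_CUBIC))
E
```

```text
tin_center grip 0.059380199148947446 f 25.000231079757214 F [-0.804   1.0315  5.5557]
lifted 0.0600370497060084
placing 0.059510152993799206 [ 0.2702 -0.4619 -0.2151]
t 10.7583
0.75 [188.1, 134.6, 208.0, 152.5] (array([ 0.6165,  0.1657, -0.0208]), np.float64(0.9156626506024096))
0.35 [163.0, 114.4, 233.6, 180.7] (array([0.5936, 0.227 , 2.3233]), np.float64(0.11992263056092844))
0.27 [335.2, 220.6, 349.8, 231.5] (array([ 0.3805, -0.2484, -0.2416]), np.float64(0.2598020409729149))
```

View pics/a1.png

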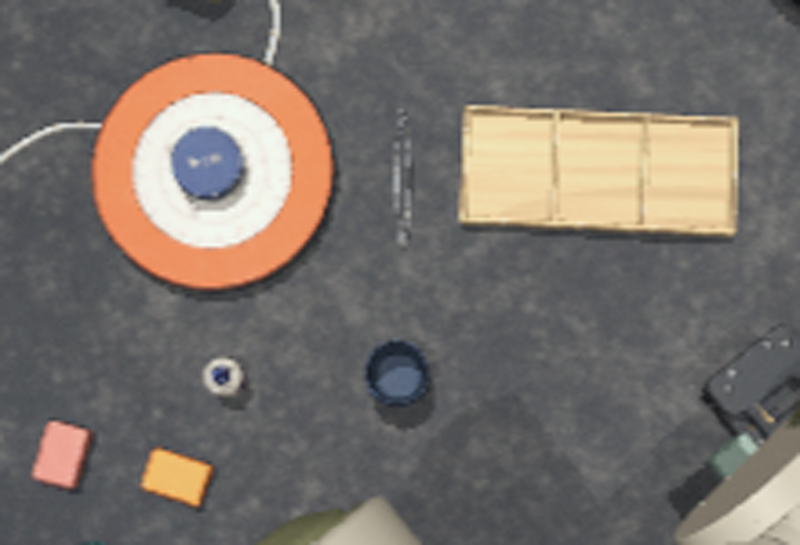

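The tin is centred on the wheel: the fit gives (0.6165, 0.1657), with the apparent offset explained by parallax. Next are the square block and the cup.

Run:
```python
from act import *
carry("square_block_center",Q["square_block_center"][2],.006,20,np.array([.616,.1655]),np.pi/2,.049)
ad=Q["tray"][2]
carry("cup_center",ad,.023,12,bay(.076),ad,.011,hov=.17)
over(.4,.15,.2,ad)
for c in("top","scene"):
    im=cams.camera(c)
    d=cams.outline_of(c,"cup_center")[0];print(d["score"],fit(c,"cup_center",d["mask"],.011),bay(.076))
    y,x=(100,140) if c=="top" else (140,190)
    cv2.imwrite(f"pics/b_{c}.png",cv2.resize(im[y:y+150,x:x+220,::-1],(800,545),interpolation=cv2.INTER_CUBIC))
```

```text
square_block_center grip 0.0402904902496794 f 20.00012844800949 F [-0.3986 -0.3961  1.9951]
lifted 0.04026827163199701
placing 0.0404248579995437 [ 0.7198  1.2004 -0.3   ]
t 20.1583
cup_center grip 0.052863619865274075 f 11.999977174452852 F [0.9989 0.2596 3.9363]
lifted 0.05298550809142763
placing 0.05297330313542039 [ 0.0191  0.9492 -2.3412]
t 27.9
0.8 (array([ 0.6112, -0.0915,  0.3224]), np.float64(0.8824003582624272)) (np.float64(0.6144497170787692), np.float64(-0.09059734161806651))
0.56 (array([ 0.6214, -0.0894,  0.0675]), np.float64(0.8521035598705502)) (np.float64(0.6144497170787692), np.float64(-0.09059734161806651))
```

View pics/b_top.png

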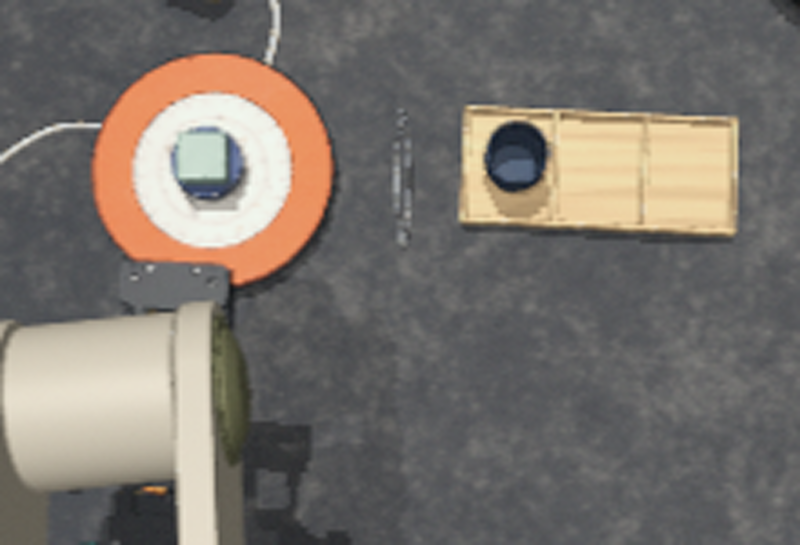

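View pics/b_scene.png

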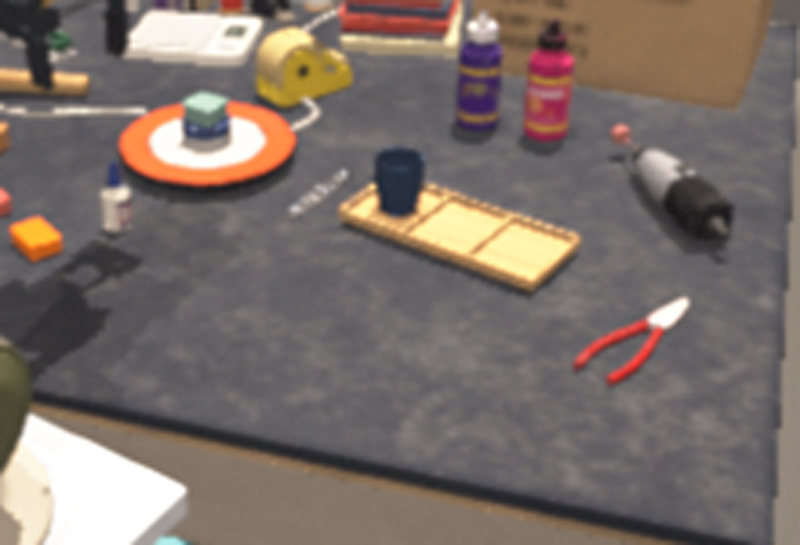

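Square block is on the tin and the cup stands in the bay nearest the turntable. Next: the oblong block, then the glue.

Run:
```python
from act import *
ad=Q["tray"][2]
carry("oblong_block_center",Q["oblong_block_center"][2]-np.pi/2,.0115,22,bay(-.076),ad,.011)
carry("glue_center",ad,.021,12,bay(0),ad,.011,hov=.18)
over(.4,.15,.2,ad)
for c in("top","scene"):
    im=cams.camera(c)
    for n,z in dict(tin_center=.021,square_block_center=.049,cup_center=.011,glue_center=.011,oblong_block_center=.011).items():
        for d in cams.outline_of(c,n)[:2]:print(c,n,round(d["score"],2),*fit(c,n,d["mask"],z))
    y,x=(100,140) if c=="top" else (140,190)
    cv2.imwrite(f"pics/c_{c}.png",cv2.resize(im[y:y+150,x:x+220,::-1],(800,545),interpolation=cv2.INTER_CUBIC))
print(bay(-.076),bay(0))
```

```text
oblong_block_center grip 0.050704009272200964 f 22.00033038854599 F [ 0.259  -0.1781  2.6163]
lifted 0.05037583557031667
placing 0.050807149674187986 [ 0.5439 -0.0035 -0.2202]
t 37.4583
glue_center grip 0.028978134438378735 f 11.999766253866255 F [-0.2704 -0.081   0.3611]
lifted 0.029455338471192347
placing 0.029295141090421275 [-0.3285 -0.0717 -0.6915]
t 46.5
top tin_center 0.41 [ 0.6039  0.1526 -0.022 ] 0.2555342780543852
top square_block_center 0.56 [ 0.6165  0.1652 -0.0061] 0.928326866012326
top cup_center 0.75 [ 0.6111 -0.0895  0.0014] 0.8283281039892425
top glue_center 0.67 [ 0.6085 -0.1649  0.0372] 0.9066969353007945
top oblong_block_center 0.72 [ 0.6053 -0.2443  1.5217] 0.8669585719097339
top oblong_block_center 0.62 [0.3462 0.3807 0.7823] 0.49656090525848673
scene tin_center 0.64 [ 0.6212  0.1662 -0.2123] 0.5368259908147645
scene square_block_center 0.49 [0.6201 0.1656 0.2796] 0.8317565839938634
scene cup_center 0.79 [ 0.6187 -0.0915  0.4033] 0.9423498694516971
scene cup_center 0.46 [ 0.5377  0.1704 -0.2028] 0.3006859892971303
scene glue_center 0.61 [ 0.4329  0.3622 -0.0757] 0.38759132830279075
scene oblong_block_center 0.5 [0.3383 0.3711 0.902 ] 0.781462971376647
scene oblong_block_center 0.49 [0.2759 0.2679 3.0363] 0.7764288382517743
(np.float64(0.6043328289952533), np.float64(-0.2422602855941928)) (np.float64(0.6093912730370112), np.float64(-0.16642881360612966))
```

View pics/c_top.png

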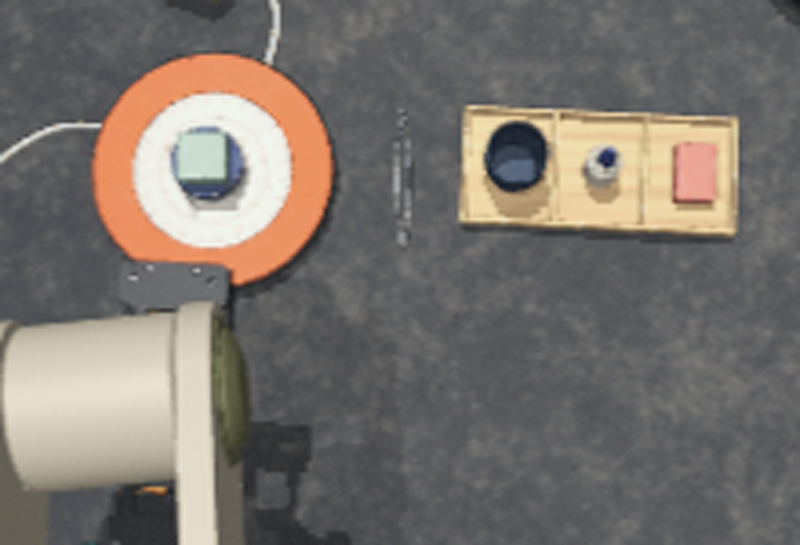

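View pics/c_scene.png

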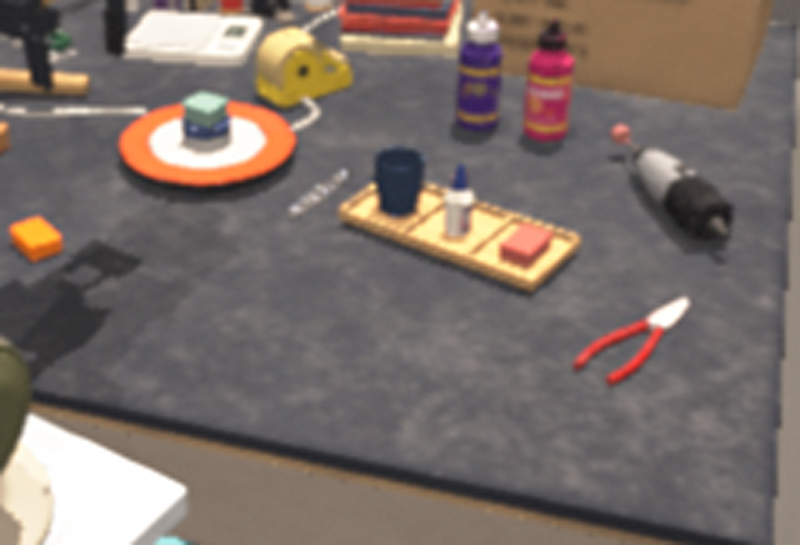

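Everything stands as asked: tin and square block centred on the wheel, cup, glue and coral block in their bays, and the tweezers and pliers unmoved.

```bash
python3 -c "
from bench import env
print(env.finish_job())"
```

```text
the job is handed in; nothing more can be done
None
```

The bench is set out as asked and handed in at about 47 s of the 125 s limit. All five pieces are in place and released, and the last pictures showed the tweezers and pliers where they lay; the sanding block was mostly out of those crops, but the arm did not work near it.

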